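Seat the access panel of a bench tester and hold it flush

TASK

The lidded pot crowds the fastener on the tester's access panel: slide the pot along the tester's top, without lifting or tipping it, until it stands centred in the blue ring. Then turn the quarter-turn wing fastener until its white slot lines up with the red marks (only then can the panel go down), press the sprung panel flush with the case, and finish while still holding it pressed there. Leave the relay, screwdriver, meter and can alone.

Things in the scene. Friction and masses are not known exactly. Their poses are not given: they have to be found in the camera images.
- tester: Beige steel instrument case with a teal front plate, fixed to the bench, 300 mm (x) x 440 mm (y) x 88 mm high; origin at the centre of its underside, x pointing away from the front plate to the back, z up. Its top, at z = 88 mm, is flat and smooth: the pot slides on it. A white printed ring marks where the pot starts, about local (-18, -6) mm.
- pot_center (a point): Steel pot with a fixed flat lid, loose, about 0.45 kg (varies); this point is on its axis, half-way up (43 mm above its underside; underside on the tester's top). Body 68 mm in diameter (lid rim 70) and 56 mm high; on the lid stands a black round knob 22 mm in diameter and 30 mm tall, its top 43 mm above this point. The knob can be gripped from above, best 35 mm above this point, fingertips staying above the lid (13 mm above this point).
- ring_blue: Centre of the blue printed ring (inner diameter 74, outer 84 mm, no height) on the tester's top: where the pot must go. z up.
- ring_yellow: Centre of the yellow printed ring, same size: not the goal. The blue and the yellow ring swap places from run to run.
- fastener_grip (a point): Black wing of the fastener, which sits on the panel: 40 mm long, 14 mm wide; a steel disc 42 mm in diameter and 6 mm thick lies under it on the panel. This point is on its upright turning axis, 29 mm above the panel's upper face, 8 mm below the wing's top, at the height to grip. The point's x axis runs along the wing and its white slot, z up. It goes down with the panel. Until the pot is moved it stands about 30 to 45 mm from this axis, on the -y side of the tester.
- fastener (a joint): Turn of the fastener, rad: 0 when its slot (its x axis) lies along the tester's x axis and the red marks; positive is counter-clockwise from above. Starts at 0.8 to 1.35, so it has to be turned clockwise. Range -0.35 to 1.6, no stop or detent at 0; stays where it is left (friction about 0.06 N m).
- panel_top (a point): Centre of the upper face of the beige louvred access panel (108 mm along the tester's x, 148 mm along its y). The fastener's axis is 51 mm from it towards the tester's -y. Panel and fastener go straight up and down together, without tilting; pushing anywhere on either works.
- panel (a joint): How far the panel is pressed down, m: 0 at rest (standing 8 mm proud of the tester's top), 0.008 flush, stop at 0.009. A spring lifts it: about 2 N net to start it, about 8 N net when flush; it rises again when let go. While the fastener is more than about 0.2 rad off, a cross bar under the panel blocks it after 1 to 3 mm.
- relay: Bystander: orange relay block, 28 x 50 x 25 mm, loose on the rear of the tester's top; origin under its centre.
- driver: Bystander: red-handled nut driver (screwdriver), 150 mm long, 20 mm high, lying along the tester's y on the rear of the tester's top behind the panel; origin under its centre.
- meter: Bystander: yellow multimeter, 150 x 75 x 37 mm, on the bench to the right of the tester; origin under its centre.
- cleaner: Bystander: blue can, 56 mm in diameter, 140 mm high, on the bench to the left of the tester; origin under its centre.
Not all that is in view belongs to the job. There is more than one size of the part that bears pot_center; the job needs the smallest.

How it is judged:
By the outcome, as a careful person would: the job done as asked, in the order asked, and still so for the second after the job is handed in, while the arm keeps its last pose, push and grip.
It also fails if it takes over 51 s, if anything falls off the work surface, if the arm or the gripper's body presses on something with over 40 N, if the wrist force passes 120 N, or if a joint passes its speed limit or range.

ROBOT

A 6-joint arm with a two-finger parallel gripper is mounted at the origin on the work surface. World frame = base frame: x ahead of the robot, y to its left, z up, the work surface at z = 0. Lengths are in mm, angles in rad, forces in N, time in s.
With the tool pointing down it reaches from about 275 to 750 mm from the base axis. Payload 10.2 kg.
Tool frame: the origin (TCP) lies between the finger pads; the fingertips stand 17 mm ahead of it and the grasp point (between the pads) lies 2 mm behind it; z points along the fingers, y is the line along which they close (so a half turn about z gives the same grasp; the last joint's range is limited). The gripper opens to 85 mm and grips with 20 to 120 N. Pads are 22 mm wide; open, the fingers measure 114 mm over their backs; the gripper's body (76 mm by 85 mm) begins 54 mm behind the grasp point. The pads swing forward as they close: fully open they stand 13 mm farther back than shut.
Start: joints at [-1.424, 0.313, 1.498, -0, 1.331, -0.223], TCP at [189.738, -489.521, 248.294] pointing down, gripper open.
Joint ranges: [-2.94, 2.94], [-0.97, 2.17], [0.19, 2.56], [-1.23, 4.37], [0.02, 3.11], [-2.88, 2.88]. Speed limits (rad/s): [2.39, 2.39, 3.01, 3.14, 3.14, 3.14].

INTERFACE

Orientations are given as a unit quaternion [w, x, y, z].
In Python, from rig import * gives the robot as it stands.
- The arm moves only by the tool step_arm, never from a script. Its argument "commands" is text: rows parted by semicolons, each of 7 numbers parted by spaces: the opening, from 0 (shut) to 1 (fully open), then the shift along the tool's x, y, z in cm, then the turn, a rotation vector about the tool's x, y, z in rad. In form: hand x y z rx ry rz; .... A call has 1 to 20 rows; each row is the pose to reach, as a shift and turn from the pose commanded when the call began, along the tool's axes at that moment; what a row does not reach only later rows make up. A row lasts 1/12 s, in which the tool goes at most 41.7 mm and 7.16 degrees, less where a joint would pass 70% of its speed; a pose out of reach is approached as far as the arm can. A call with a gripper value outside its range is refused whole. The fingers move at their own pace and stop on an object; "newtons" is the grip in N (left out, the last holds). Time passes only in rows, so rows that repeat a pose let the fingers close. It gives the time, the measured TCP pose, the force, the opening and the grip force at its end, in the units of the state.
- sense(): the state, without advancing time (a new reading comes with each control period).
- capture(name): name is "scene" or "side" or "wrist"; returns the picture (384x512x3 uint8, red, green, blue); there is no depth.
- camera_model(name): a dict with "mtx" (3x3 intrinsics, pixels), "k1" (the pictures are not rectified: a ray, as slopes to the right and down, at radius r is drawn at 1 + k1 r^2 times it, then the intrinsics apply), "eye" and "rotation" of the camera in the world. Camera axes: x right, y down, z forward; pixel columns grow to the right and rows downward; lengths in mm; the calibration is good to about 2 mm. A picture is of the moment at which its call begins: read the wrist's pose just before it. camera_model takes no time and is no camera call; for the wrist camera it gives the pose at the moment of the call.
- finish_job(): hands the job in; it is judged then, once.
Trained networks look in the newest picture that a camera, given by its name, has taken for a name from the list of things; names that differ only in an ending like _2 or _b are one class to them, and where a whole thing is asked for, a point or a joint stands for the part that bears it (a point fixed in the world has none). Each returns a list of dicts, best first, with "score" (0 to 1); they miss things now and then, are a little off and sometimes report something else, mostly with a low value. They report only what shows in the picture. A call takes as long as a camera call. They do not tell look-alikes from the thing itself.
- search_frame(camera, label): "rect" ([centre column, centre row, width, height] in pixels, round what is visible of it).
- trace(camera, label): "mask" (384x512 bool, what is visible of it) and "rect" ([centre column, centre row, width, height] in pixels, round what is visible of it).
- spot_point(camera, label): "xy" ([column, row] in pixels: a listed point, or the origin of a listed thing).
The state is a dict: "time_s": time; "joints": joint angles; "dq": joint speeds; "tau": joint torques, N m; "eef_pos": TCP position; "ee_rot": TCP orientation; "force": force on the tool from outside, world axes, zero at the start; "wrist_torque": the same for the moment, N m; "grip_width": opening from 0.0 (shut) to 1.0 (fully open); "grip_force": force on a finger pad.
Only numpy, scipy, OpenCV 4.12 (cv2) and the standard library are available. Lean on these libraries where they do the work, as an engineer would, in place of code of your own. Each camera call takes 0.05 s, during which the arm holds its last target. There are 200 camera calls.

## Working session

There is one attempt and no reset: what is moved stays moved. The work goes in short steps, Python scripts to look and compute and a tool call to move; the robot and the scene stay as the last step left them, time stands still between calls to the robot, and variables do not carry over. Pictures are saved under pics/ and viewed, at most 10 in all, crops included, and the job is handed in when it is done.

Besides the shell and the picture viewer there is one more tool, called after "Request:" in YAML: its name, and indented under it one key for each argument. step_arm: Moves the arm, as the interface text tells. Its arguments: {"type":"object","properties":{"commands":{"type":"string"},"newtons":{"type":"number"}},"required":["commands"]}

```bash
mkdir -p pics
cat > h.py <<'E'
from rig import *
import numpy as np, cv2
def ray(cam,uv):
    m=camera_model(cam) if isinstance(cam,str) else cam
    K=np.array(m["mtx"]);d=(np.array([uv[0],uv[1]],float)-K[:2,2])/[K[0,0],K[1,1]]
    u=d.copy()
    for _ in range(20): u=d/(1+m["k1"]*(u@u))
    return np.array(m["eye"],float),np.array(m["rotation"])@np.array([*u,1])
def onz(cam,uv,z):
    e,r=ray(cam,uv); return e+r*(z-e[2])/r[2]
def px(cam,P):
    m=camera_model(cam) if isinstance(cam,str) else cam
    c=np.array(m["rotation"]).T@(np.array(P,float)-m["eye"]);u=c[:2]/c[2]
    K=np.array(m["mtx"]);return K[:2,:2]@(u*(1+m["k1"]*(u@u)))+K[:2,2]
def save(cam,n,s=1):
    im=capture(cam);cv2.imwrite("pics/"+n,cv2.resize(im[:,:,::-1],None,fx=s,fy=s,interpolation=cv2.INTER_CUBIC));return im
E
python3 - <<'E'
from h import *
for c in ["scene","side"]:
    save(c,c+"0.png",1.5)
    print(c,camera_model(c)["eye"])
    for l,z in [("tester",0),("pot_center",131),("ring_blue",88),("ring_yellow",88),("fastener_grip",125),("panel_top",96),("relay",88),("driver",88)]:
        for d in spot_point(c,l)[:3]: print(l,round(d["score"],2),np.round(d["xy"]),np.round(onz(c,d["xy"],z)))
print(sense()["ee_rot"])
E
```

```text
scene [1542.62085363  117.9990242  1018.96834674]Traceback (most recent call last):
  File "<stdin>", line 6, in <module>
  File "h.py", line 10, in onz
    e,r=ray(cam,uv); return e+r*(z-e[2])/r[2]
        ~~~^^^^^^^^
  File "h.py", line 8, in ray
    return np.array(m["eye"],float),np.array(m["rotation"])@np.array([*u,1])
                                    ~~~~~~~~~~~~~~~~~~~~~~~^~~~~~~~~~~~~~~~~
ValueError: matmul: Input operand 1 has a mismatch in its core dimension 0, with gufunc signature (n?,k),(k,m?)->(n?,m?) (size 3 is different from 4)
```

```bash
python3 - <<'E'
s=open('h.py').read()
s=s.replace('np.array(m["rotation"])','R(m["rotation"])').replace("def ray","from scipy.spatial.transform import Rotation\ndef R(q): return Rotation.from_quat(q,scalar_first=True).as_matrix()\ndef ray",1)
open('h.py','w').write(s)
E
python3 - <<'E'
from h import *
for c in ["scene","side"]:
    save(c,c+"0.png",1.5)
    print(c,camera_model(c)["eye"])
    for l,z in [("tester",0),("pot_center",131),("ring_blue",88),("ring_yellow",88),("fastener_grip",125),("panel_top",96),("relay",88),("driver",88)]:
        for d in spot_point(c,l)[:3]: print(l,round(d["score"],2),np.round(d["xy"]),np.round(onz(c,d["xy"],z)))
print(sense()["ee_rot"])
E
```

```text
scene [1542.62085363  117.9990242  1018.96834674]
pot_center 0.63 [247. 179.] [531.  -1. 131.]
pot_center 0.6 [261. 269.] [907.  84. 131.]
pot_center 0.57 [167. 188.] [ 610. -267.  131.]
ring_blue 0.43 [216. 180.] [ 500. -123.   88.]
ring_yellow 0.53 [208. 201.] [ 610. -129.   88.]
fastener_grip 0.43 [267. 185.] [544.  70. 125.]
panel_top 0.78 [284. 187.] [515. 129.  96.]
panel_top 0.2 [241. 215.] [672.  -6.  96.]
relay 0.68 [241. 216.] [667.  -6.  88.]
driver 0.57 [283. 218.] [663. 134.  88.]
side [ 112.95036813  800.74883743 1262.34737393]
tester 0.66 [271. 221.] [566.  23.   0.]
pot_center 0.96 [185. 186.] [810. 132. 131.]
pot_center 0.73 [285. 197.] [530.   7. 131.]
pot_center 0.67 [329. 151.] [ 505. -231.  131.]
ring_blue 0.68 [315. 180.] [ 502. -134.   88.]
ring_yellow 0.61 [287. 168.] [ 602. -133.   88.]
fastener_grip 0.51 [268. 213.] [545.  79. 125.]
panel_top 0.79 [261. 232.] [538. 131.  96.]
relay 0.73 [248. 185.] [669.  -3.  88.]
driver 0.52 [222. 216.] [670. 137.  88.]
[-3.88203352e-06  9.82954152e-01  1.83850849e-01 -3.33430985e-06]
```

View pics/scene0.png

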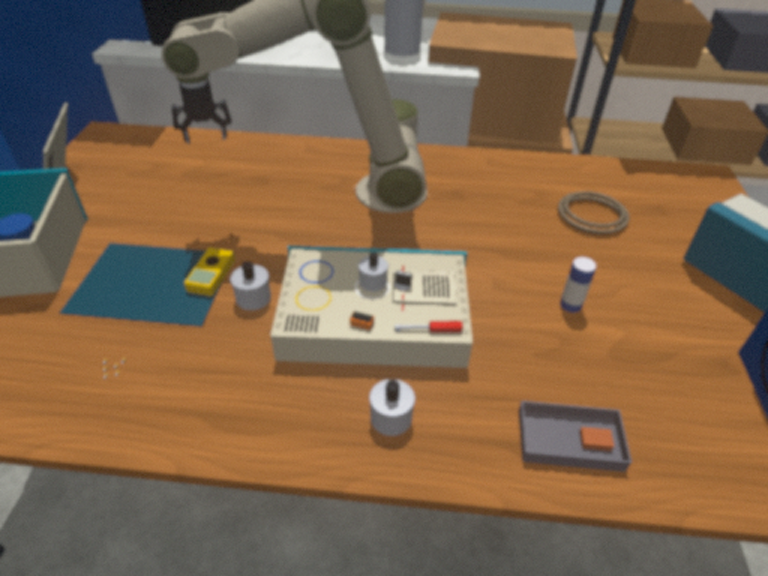

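View pics/side0.png

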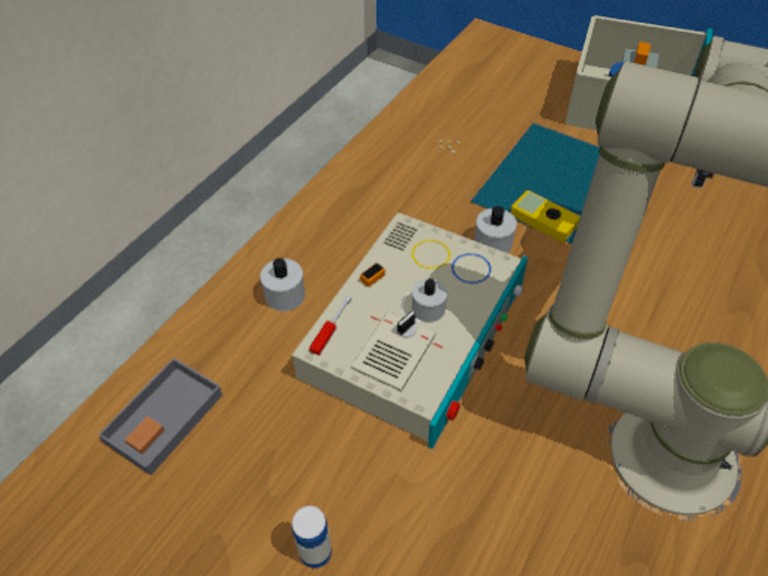

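The target pot (on the tester) is at about scene px (373,272) in the enlarged view, next to the fastener at (403,282). The blue ring is the front one, at (317,271), roughly world (501,-130). I'm moving above it for a close look.

Request:
step_arm:
  commands: "1 24 -16 -4 0 0 0.18; 1 47.8 -31.9 -8 0 0 0.37;1 47.8 -31.9 -8 0 0 0.37;1 47.8 -31.9 -8 0 0 0.37;1 47.8 -31.9 -8 0 0 0.37;1 47.8 -31.9 -8 0 0 0.37;1 47.8 -31.9 -8 0 0 0.37;1 47.8 -31.9 -8 0 0 0.37;1 47.8 -31.9 -8 0 0 0.37;1 47.8 -31.9 -8 0 0 0.37;1 47.8 -31.9 -8 0 0 0.37;1 47.8 -31.9 -8 0 0 0.37;1 47.8 -31.9 -8 0 0 0.37;1 47.8 -31.9 -8 0 0 0.37;1 47.8 -31.9 -8 0 0 0.37;1 47.8 -31.9 -8 0 0 0.37;1 47.8 -31.9 -8 0 0 0.37;1 47.8 -31.9 -8 0 0 0.37"

```text
time_s: 2.5
eef_pos: [519.7, -20.3, 328.2]
ee_rot: [0.0, 1.0, -0.001, -0.0]
force: [-0.4, -1.0, 0.2]
grip_width: 1.004
grip_force: 0.0
```

Run:
```python
from h import *
s=sense();print(s["time_s"],s["eef_pos"],s["ee_rot"])
m=camera_model("wrist");save("wrist","w0.png",1.5);print(m["eye"])
for l,z in [("pot_center",131),("ring_blue",88),("ring_yellow",88),("fastener_grip",125),("panel_top",96),("relay",88),("driver",88)]:
    for d in spot_point("wrist",l)[:2]: print(l,round(d["score"],2),np.round(d["xy"]),np.round(onz(m,d["xy"],z)))
```

```text
2.5 [519.65948533 -20.30481685 328.1542837 ] [ 4.92176366e-05  9.99999638e-01 -8.19624753e-04 -2.21598251e-04]
[596.87528699 -19.54113314 453.79844422]
pot_center 0.82 [234. 168.] [528.   6. 131.]
pot_center 0.74 [447. 156.] [ 543. -249.  131.]
ring_yellow 0.47 [139. 161.] [529. 136.  88.]
fastener_grip 0.73 [174. 160.] [537.  78. 125.]
fastener_grip 0.59 [235. 166.] [529.   5. 125.]
panel_top 0.66 [139. 157.] [536. 132.  96.]
relay 0.75 [176. 157.] [534.  86.  88.]
relay 0.58 [241.  44.] [671.  -3.  88.]
driver 0.59 [123.  50.] [666. 140.  88.]
```

View pics/w0.png

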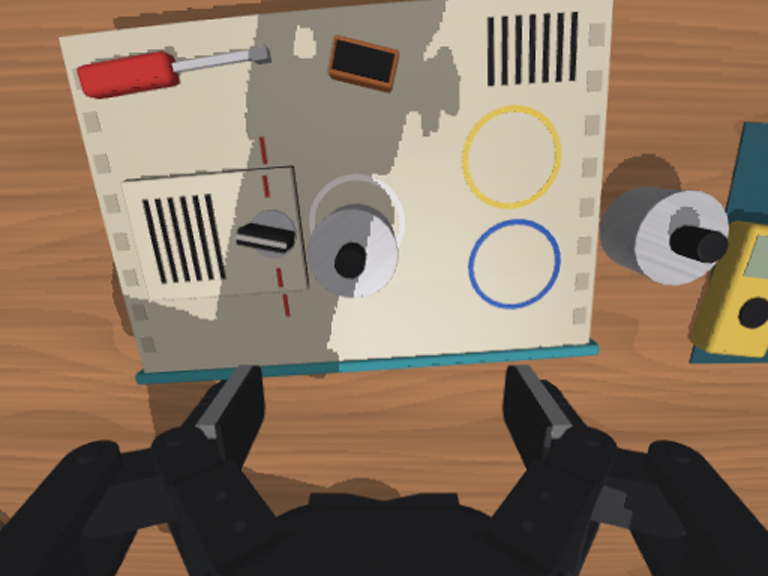

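The wrist view shows the knob top at (350,260), the blue ring at (515,264), the wing at (266,236) and the red marks from (262,140) to (288,315), all in 1.5x pixels. I'll turn these into world positions.

Run:
```python
from h import *
m=camera_model("wrist");im=cv2.resize(cv2.imread("pics/w0.png"),(512,384),interpolation=cv2.INTER_AREA)
h=cv2.cvtColor(im,cv2.COLOR_BGR2HSV).astype(int)
rc=lambda x0,x1,y0,y1:(slice(y0,y1),slice(x0,x1))
def ring(hl,hh,box):
    k=np.zeros(h.shape[:2],bool);k[rc(*box)]=((h[...,0]>hl)&(h[...,0]<hh)&(h[...,1]>90))[rc(*box)]
    v,u=np.nonzero(k);P=np.array([onz(m,(a,b),88)[:2] for a,b in zip(u,v)])
    A=np.c_[2*P,np.ones(len(P))];c=np.linalg.lstsq(A,(P**2).sum(1),rcond=None)[0]
    return c[:2],np.sqrt(c[2]+c[:2]@c[:2]),len(P)
print("blue",ring(100,130,(305,380,140,210)));print("yel",ring(18,32,(300,380,65,142)))
k=np.zeros(h.shape[:2],bool);b=rc(160,205,85,220);k[b]=(((h[...,0]<8)|(h[...,0]>172))&(h[...,1]>110))[b]
v,u=np.nonzero(k)
P=np.array([onz(m,(a,c),96)[:2] for a,c in zip(u,v)])
d=cv2.fitLine(P.astype(np.float32),cv2.DIST_L2,0,.01,.01).ravel();d*=np.sign(d[0]);print("red",len(P),d,"yaw",np.arctan2(d[1],d[0]))
print("knob",onz(m,(350/1.5,260/1.5),174), "wing",onz(m,(265/1.5,235/1.5),133))
a=onz(m,(237/1.5,236/1.5),133);c=onz(m,(286/1.5,245/1.5),133);print("slot",a,c,np.arctan2(a[1]-c[1],a[0]-c[0]))
# tester yaw via teal top edge
a=onz(m,(138/1.5,374/1.5),88);c=onz(m,(597/1.5,345/1.5),88);print("front",np.arctan2(a[1]-c[1],a[0]-c[0])-np.pi/2,np.hypot(*(a-c)[:2]))
```

```text
blue (array([ 507.631368  , -138.35540747]), np.float64(39.74201059489457), 550)
yel (array([ 600.68287845, -127.8825698 ]), np.float64(39.81219131191108), 851)
red 163 [9.9748880e-01 7.0824645e-02 5.4301068e+02 7.6004066e+01] yaw 0.07088399
knob [532.20910575   3.65499812 174.        ] wing [542.87653767  72.87610318 133.        ]
slot [542.19985555  94.98794811 133.        ] [534.89892446  56.96023812 133.        ] 1.381114646401788
front 0.06808479178593707 455.5183727641982
```

Request:
step_arm:
  commands: "0.7 1.1 -2.5 4 0 0 0;0.7 1.1 -2.5 8 0 0 0;0.7 1.1 -2.5 12 0 0 0;0.7 1.1 -2.5 14 0 0 0;0.7 1.1 -2.5 15.5 0 0 0;0.7 1.1 -2.5 16.3 0 0 0;0.7 1.1 -2.5 16.3 0 0 0;0.7 1.1 -2.5 16.3 0 0 0;0.7 1.1 -2.5 16.3 0 0 0"

```text
time_s: 3.65
eef_pos: [531.8, 5.5, 166.6]
ee_rot: [0.0, 1.0, -0.0, 0.001]
force: [-0.2, 0.1, -0.1]
grip_width: 0.698
grip_force: 0.0
```

Run:
```python
from h import *
s=sense();print(s["time_s"],s["eef_pos"],s["force"],s["grip_width"])
m=camera_model("wrist");save("wrist","w1.png",1.5)
print(px(m,s["eef_pos"]),px(m,[531,4.5,174]))
for l,z in [("pot_center",131),("ring_blue",88),("fastener_grip",125)]:
    for d in spot_point("wrist",l)[:2]: print(l,round(d["score"],2),np.round(d["xy"]),np.round(onz(m,d["xy"],z)))
```

```text
3.65 [531.76292224   5.52315402 166.62320694] [-0.17547486  0.13042547 -0.12011718] 0.698228248676327
[256.67775626 263.74673095] [258.84867949 273.07947864]
pot_center 0.73 [254. 236.] [530.   7. 131.]
ring_blue 0.65 [262. 239.] [507.   1.  88.]
fastener_grip 0.76 [149. 221.] [538.  76. 125.]
```

View pics/w1.png

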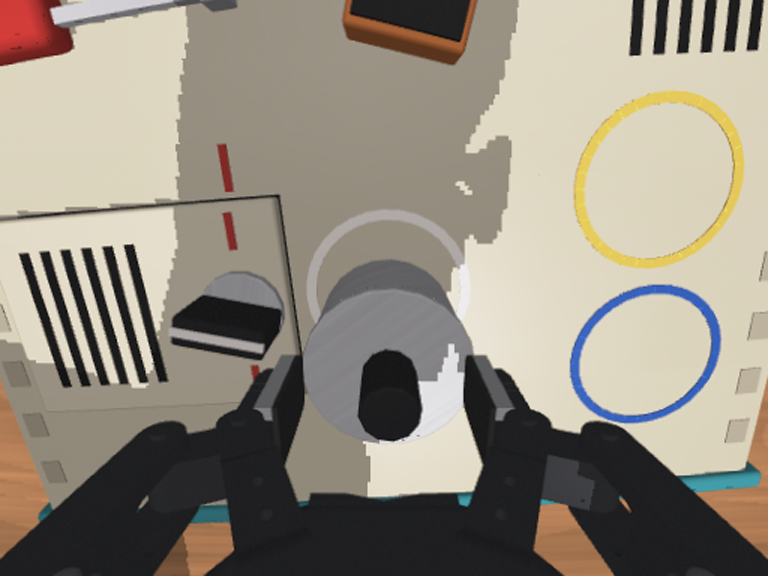

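Knob top at (391,413) is squarely between the fingers, about 1.5 mm off in y. I'll close on it and refit the ring.

Request:
step_arm:
  commands: "0.6 -0.1 0.15 0.1 0 0 0;0.3 -0.1 0.15 0.1 0 0 0;0 -0.1 0.15 0.1 0 0 0;0 -0.1 0.15 0.1 0 0 0;0 -0.1 0.15 0.1 0 0 0;0 -0.1 0.15 0.1 0 0 0;0 -0.1 0.15 0.1 0 0 0;0 -0.1 0.15 0.1 0 0 0"
  newtons: 40

```text
time_s: 4.52
eef_pos: [530.2, 4.0, 164.4]
ee_rot: [0.0, 1.0, -0.0, 0.0]
force: [-0.2, -3.0, 2.6]
grip_width: 0.243
grip_force: 39.1
```

```bash
cat >> h.py <<'E'
def ring(im,m,hl,hh,box,smin=90):
    h=cv2.cvtColor(im,cv2.COLOR_RGB2HSV).astype(int);x0,x1,y0,y1=box
    k=np.zeros(h.shape[:2],bool);k[y0:y1,x0:x1]=((h[...,0]>hl)&(h[...,0]<hh)&(h[...,1]>smin))[y0:y1,x0:x1]
    v,u=np.nonzero(k);P=np.array([onz(m,(a,b),88)[:2] for a,b in zip(u,v)])
    A=np.c_[2*P,np.ones(len(P))];c=np.linalg.lstsq(A,(P**2).sum(1),rcond=None)[0]
    return c[:2],np.sqrt(c[2]+c[:2]@c[:2]),len(P)
E
python3 - <<'E'
from h import *
s=sense();print(s["time_s"],s["eef_pos"],s["force"],s["grip_width"],s["grip_force"])
m=camera_model("wrist");im=save("wrist","w2.png",1.5)
print(ring(im,m,100,130,(375,490,185,285)))
E
```

```text
4.5167 [530.1867361    4.01205177 164.42223116] [-0.15498343 -3.03790286  2.55128538] 0.2431391821066443 39.10136282444
(array([ 506.74348461, -139.02787547]), np.float64(39.80682613747586), 1542)
```

Request:
step_arm:
  commands: "0 -0.1 0.7 0 0 0 0;0 -0.35 2.2 0 0 0 0;0 -0.65 4 0 0 0 0;0 -0.95 5.9 0 0 0 0;0 -1.25 7.8 0 0 0 0;0 -1.55 9.7 0 0 0 0;0 -1.85 11.6 0 0 0 0;0 -2.1 13.1 0 0 0 0;0 -2.25 14 0 0 0 0;0 -2.3 14.3 0 0 0 0;0 -2.3 14.3 0 0 0 0;0 -2.3 14.3 0 0 0 0"

```text
time_s: 5.57
eef_pos: [507.1, -138.9, 164.3]
ee_rot: [0.0, 1.0, -0.0, 0.0]
force: [-0.3, -0.1, 1.7]
grip_width: 0.244
grip_force: 42.2
```

Run:
```python
from h import *
s=sense();print(s["time_s"],s["eef_pos"],s["force"],s["grip_width"],s["grip_force"])
m=camera_model("wrist");im=save("wrist","w3.png",1.5)
for d in spot_point("wrist","pot_center")[:2]: print(d["score"],onz(m,d["xy"],131))
# expected ring outline px if ring at (507,-138.8)
```

```text
5.5667 [ 507.13998443 -138.85205532  164.27014519] [-0.29626532 -0.11811674  1.74338056] 0.24362186123304588 42.20350921154022
0.85 [ 505.31733993 -136.22636808  131.        ]
0.81 [ 548.72970091 -248.4220065   131.        ]
```

View pics/w3.png

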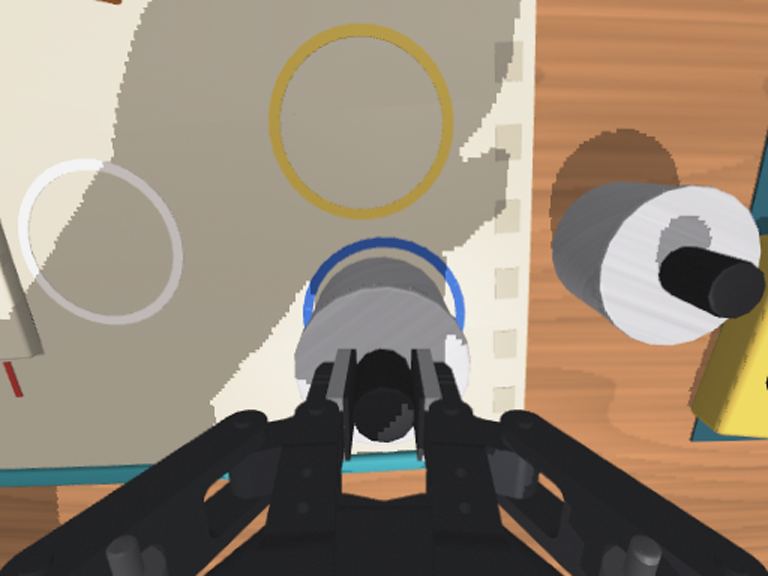

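The pot is inside the blue ring: the ring's far edge shows at (384,243), just beyond the pot body at (384,258). I'll measure the gap.

Run:
```python
from h import *
m=camera_model("wrist");im=capture("wrist")
print(ring(im,m,100,130,(190,320,150,215)))
for c in (240,256,272):
    print(c,[(r,round(float(onz(m,(c,r),88)[0]),1),tuple(map(int,im[r,c]))) for r in range(156,180,1)])
for r in (190,):
    print([(c,round(float(onz(m,(c,r),88)[1]),1),tuple(map(int,im[r,c]))) for c in list(range(200,216))+list(range(296,314))])
```

```text
(array([ 507.14959389, -138.46241763]), np.float64(39.64485714731218), 1026)
240 [(156, 550.5, (163, 155, 138)), (157, 549.7, (163, 154, 138)), (158, 549.0, (163, 154, 138)), (159, 548.3, (140, 137, 133)), (160, 547.5, (82, 96, 131)), (161, 546.8, (43, 73, 136)), (162, 546.0, (42, 72, 135)), (163, 545.3, (43, 73, 135)), (164, 544.5, (42, 72, 135)), (165, 543.8, (42, 72, 135)), (166, 543.0, (47, 75, 136)), (167, 542.3, (118, 119, 137)), (168, 541.5, (161, 154, 138)), (169, 540.7, (162, 153, 138)), (170, 540.0, (161, 153, 138)), (171, 539.2, (161, 153, 138)), (172, 538.5, (161, 153, 138)), (173, 537.7, (140, 135, 125)), (174, 536.9, (108, 107, 109)), (175, 536.2, (107, 107, 109)), (176, 535.4, (107, 106, 109)), (177, 534.6, (108, 107, 109)), (178, 533.8, (106, 104, 107)), (179, 533.1, (106, 104, 106))]
256 [(156, 550.5, (163, 155, 138)), (157, 549.7, (151, 147, 138)), (158, 549.0, (106, 114, 136)), (159, 548.2, (42, 72, 135)), (160, 547.5, (43, 73, 135)), (161, 546.8, (41, 72, 135)), (162, 546.0, (43, 73, 135)), (163, 545.3, (42, 72, 135)), (164, 544.5, (75, 93, 135)), (165, 543.8, (13
[... 1550 characters left out ...]
4)), (212, -105.2, (65, 85, 134)), (213, -106.0, (146, 142, 136)), (214, -106.7, (162, 153, 137)), (215, -107.5, (162, 153, 137)), (296, -169.3, (182, 172, 155)), (297, -170.0, (243, 239, 228)), (298, -170.8, (239, 235, 227)), (299, -171.6, (135, 167, 226)), (300, -172.3, (90, 142, 228)), (301, -173.1, (92, 146, 230)), (302, -173.9, (81, 130, 222)), (303, -174.6, (88, 142, 228)), (304, -175.4, (79, 128, 221)), (305, -176.2, (94, 135, 221)), (306, -176.9, (174, 187, 222)), (307, -177.7, (242, 238, 226)), (308, -178.5, (242, 238, 226)), (309, -179.2, (242, 238, 226)), (310, -180.0, (242, 238, 226)), (311, -180.8, (242, 238, 226)), (312, -181.5, (242, 237, 225)), (313, -182.3, (242, 238, 226))]
```

Run:
```python
from h import *
from scipy.optimize import least_squares
m=camera_model("wrist");im=capture("wrist").astype(int)
P=[]
for c in range(222,292):
    # first row, from ring downward, whose warmth (R-B) drops & not blue
    w=im[:,c,0]-im[:,c,2]
    r=next((r for r in range(166,200) if w[r]<12 and w[r]>-12 and w[r+1]<8 and w[r+1]>-8 and w[r+2]>-8 and w[r+2]<8 and w[r-2]>18),None)
    if r: P.append(onz(m,(c,r-.3),88)[:2])
P=np.array(P);print(len(P))
f=least_squares(lambda q:np.hypot(*(P-q).T)-34,[507,-138],loss="soft_l1");print(f.x,np.abs(f.fun).mean())
```

```text
70
[ 505.06293891 -137.00612121] 0.19495461867299327
```

The pot sits about 2 mm short in x and 1.5 mm off in y. I'll nudge it over while still gripping.

Request:
step_arm:
  commands: "0 0.1 0.08 0 0 0 0;0 0.2 0.15 0 0 0 0;0 0.2 0.15 0 0 0 0;0 0.2 0.15 0 0 0 0"

```text
time_s: 6.1
eef_pos: [508.5, -139.4, 164.5]
ee_rot: [-0.001, 1.0, 0.0, -0.001]
force: [-5.8, 4.4, 8.5]
grip_width: 0.24
grip_force: 43.3
```

Run:
```python
from h import *
from scipy.optimize import least_squares
print(sense()["eef_pos"],sense()["force"])
m=camera_model("wrist");I=capture("wrist");im=I.astype(int)
print(ring(I,m,100,130,(190,320,145,215)))
P=[]
for c in range(222,292):
    w=im[:,c,0]-im[:,c,2]
    r=next((r for r in range(164,200) if w[r]<12 and w[r]>-12 and w[r+1]<8 and w[r+1]>-8 and w[r+2]>-8 and w[r+2]<8 and w[r-2]>18),None)
    if r: P.append(onz(m,(c,r-.3),88)[:2])
P=np.array(P)
f=least_squares(lambda q:np.hypot(*(P-q).T)-34,[507,-138],loss="soft_l1");print(len(P),f.x,np.abs(f.fun).mean())
```

```text
[ 508.46842296 -139.37575111  164.50035804] [-5.77991313  4.44177174  8.54465508]
(array([ 507.34430471, -138.43151689]), np.float64(39.51606762383005), 996)
70 [ 505.23360142 -136.91742299] 0.17087891145179718
```

Request:
step_arm:
  commands: "0 0.1 0.08 -0.03 0 0 0;0 0.2 0.15 -0.03 0 0 0;0 0.2 0.15 -0.03 0 0 0;0 0.2 0.15 -0.03 0 0 0"

```text
time_s: 6.48
eef_pos: [510.4, -140.6, 164.6]
ee_rot: [-0.001, 1.0, 0.0, -0.001]
force: [-4.6, 7.1, 8.6]
grip_width: 0.242
grip_force: 43.7
```

```bash
cat > pot.py <<'E'
from h import *
from scipy.optimize import least_squares
print(sense()["time_s"],sense()["eef_pos"],sense()["force"])
m=camera_model("wrist");I=capture("wrist");im=I.astype(int)
print(ring(I,m,100,130,(190,320,145,215)))
P=[]
for c in range(222,292):
    w=im[:,c,0]-im[:,c,2]
    r=next((r for r in range(164,200) if w[r]<12 and w[r]>-12 and w[r+1]<8 and w[r+1]>-8 and w[r+2]>-8 and w[r+2]<8 and w[r-2]>18),None)
    if r: P.append(onz(m,(c,r-.3),88)[:2])
P=np.array(P)
f=least_squares(lambda q:np.hypot(*(P-q).T)-34,[507,-138],loss="soft_l1");print(len(P),f.x,np.abs(f.fun).mean())
E
python3 pot.py
```

```text
6.4833 [ 510.41928752 -140.61847953  164.59224082] [-4.57034253  7.11242072  8.57946346]
(array([ 507.30535774, -138.50095188]), np.float64(39.51564387980208), 965)
70 [ 507.071382   -138.10569762] 0.15541104743439638
```

Request:
step_arm:
  commands: "0 -0.08 -0.08 -0.02 0 0 0;0.1 -0.08 -0.08 -0.02 0 0 0;0.4 -0.08 -0.08 -0.02 0 0 0;0.6 -0.08 -0.08 -0.02 0 0 0;0.6 -0.08 -0.08 -0.02 0 0 0;0.6 -0.08 -0.08 -0.02 0 0 0"

```text
time_s: 7.03
eef_pos: [510.5, -141.3, 164.8]
ee_rot: [0.0, 1.0, -0.0, 0.0]
force: [-0.1, 0.4, 0.4]
grip_width: 0.604
grip_force: 0.0
```

```bash
python3 pot.py; python3 -c "
from h import *;print(sense()['grip_width']);save('wrist','w4.png',1.5)"
```

```text
7.0333 [ 510.46700832 -141.26259273  164.75834285] [-0.08670251  0.40816453  0.36220106]
(array([ 507.32028217, -138.44362667]), np.float64(39.53365192803521), 962)
70 [ 507.11577636 -137.86913593] 0.16155861052684617
0.5979806259111086
```

View pics/w4.png

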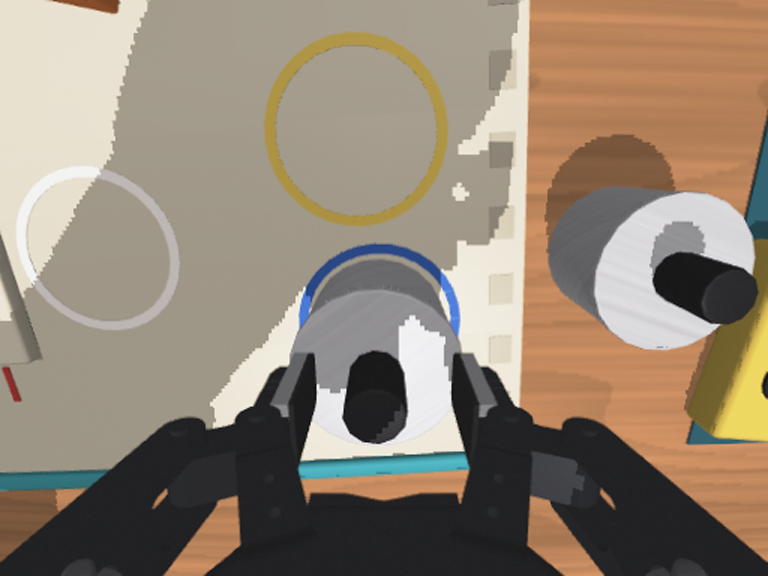

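The pot is centred to about 0.6 mm, upright and released. Next is a hover over the fastener, turning to the wing's heading (about 1.38 rad).

Request:
step_arm:
  commands: "0.8 0 0 -3 0 0 0;0.8 0 0 -6.5 0 0 0;0.8 1 -4 -8 0 0 -0.12;0.8 1.5 -8 -8 0 0 -0.24;0.8 2 -12 -8 0 0 -0.36;0.8 2.5 -16 -8 0 0 -0.48;0.8 2.8 -20 -8 0 0 -0.6;0.8 2.85 -21.7 -8 0 0 -0.72;0.8 2.85 -21.7 -8 0 0 -0.84;0.8 2.85 -21.7 -8 0 0 -0.96;0.8 2.85 -21.7 -8 0 0 -1.08;0.8 2.85 -21.7 -8 0 0 -1.2;0.8 2.85 -21.7 -7 0 0 -1.32;0.8 2.85 -21.7 -6 0 0 -1.38;0.8 2.85 -21.7 -5 0 0 -1.38;0.8 2.85 -21.7 -5 0 0 -1.38;0.8 2.85 -21.7 -5 0 0 -1.38"

```text
time_s: 8.55
eef_pos: [538.8, 75.9, 214.5]
ee_rot: [-0.0, 0.772, 0.636, -0.0]
force: [-0.2, 0.2, 0.6]
grip_width: 0.798
grip_force: 0.0
```

Run:
```python
from h import *
s=sense();print(s["time_s"],s["eef_pos"],s["ee_rot"],s["joints"])
m=camera_model("wrist");im=save("wrist","w5.png",1.5)
for l,z in [("fastener_grip",125),("panel_top",96)]:
    for d in spot_point("wrist",l)[:2]: print(l,round(d["score"],2),np.round(d["xy"]),np.round(onz(m,d["xy"],z),1))
print(px(m,[539,76,133]))
```

```text
8.55 [538.76406951  75.93571214 214.53243653] [-2.75488748e-04  7.71968239e-01  6.35660965e-01 -3.14718432e-04] [-7.53749751e-02  3.82642641e-01  1.49059781e+00 -3.95946380e-05
  1.26918787e+00  1.17704134e-01]
fastener_grip 0.72 [253. 206.] [537.5  74.9 125. ]
fastener_grip 0.55 [281. 216.] [558.8  62.3 125. ]
panel_top 0.95 [239. 142.] [534.6 126.   96. ]
[254.88606641 208.33596609]
```

View pics/w5.png

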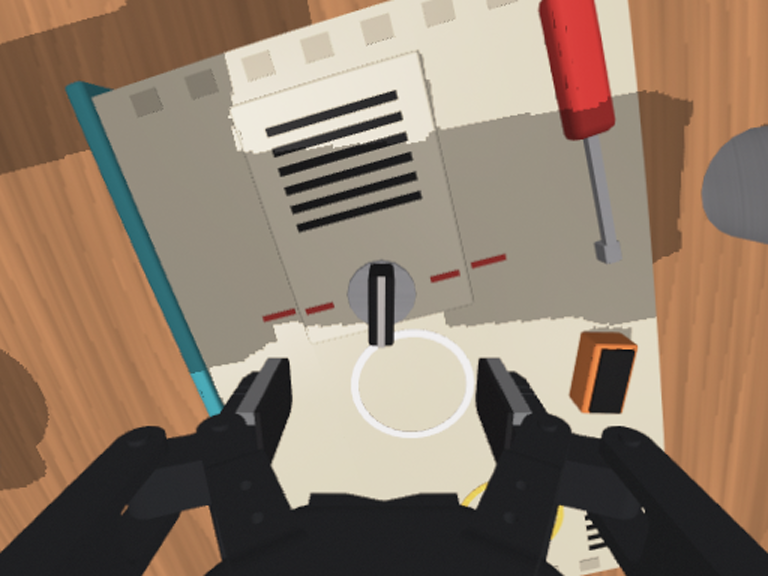

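Run:
```python
from h import *
m=camera_model("wrist")
a=onz(m,(280/1.5,315/1.5),90);b=onz(m,(488/1.5,261.5/1.5),90);d=b-a
print(a,b,"yaw",np.arctan2(d[1],d[0]))
print(onz(m,(381/1.5,289/1.5),94),onz(m,(381/1.5,305/1.5),133))
p=onz(m,(381/1.5,276/1.5),133);q=onz(m,(381/1.5,345/1.5),133);print("slot",p,q,np.arctan2(p[1]-q[1],p[0]-q[0]))
```

```text
[470.96946217  70.94885456  90.        ] [607.48473592  80.48513509  90.        ] yaw 0.06974175156156734
[538.86020256  76.8970116   94.        ] [539.579102  79.987274 133.      ]
slot [542.66369063  95.67691533 133.        ] [535.08726735  57.14342844 133.        ] 1.3766536417120123
```

The wing is vertical in the picture (column 381, rows 276–345), directly under the tool and aligned with it. Descending to grip.

Request:
step_arm:
  commands: "0.6 0 0 3 0 0 0;0.6 0 0 6 0 0 0;0.6 0.03 0 8 0 0 0;0.6 0.03 0 9 0 0 0;0.6 0.03 0 9.1 0 0 0;0.5 0.03 0 9.1 0 0 0;0.3 0.03 0 9.1 0 0 0;0 0.03 0 9.1 0 0 0;0 0.03 0 9.1 0 0 0;0 0.03 0 9.1 0 0 0;0 0.03 0 9.1 0 0 0;0 0.03 0 9.1 0 0 0"
  newtons: 50

```text
time_s: 9.7
eef_pos: [537.8, 76.6, 124.6]
ee_rot: [-0.001, 0.771, 0.637, -0.001]
force: [-8.6, 0.2, 5.1]
grip_width: 0.153
grip_force: 54.0
```

Request:
step_arm:
  commands: "0 0 -0.1 0 0 0 0.12;0 0 -0.1 0 0 0 0.24;0 0 -0.1 0 0 0 0.36;0 0 -0.1 0 0 0 0.48;0 0 -0.1 0 0 0 0.6;0 0 -0.1 0 0 0 0.72;0 0 -0.1 0 0 0 0.84;0 0 -0.1 0 0 0 0.96;0 0 -0.1 0 0 0 1.08;0 0 -0.1 0 0 0 1.2;0 0 -0.1 0 0 0 1.31;0 0 -0.1 0 0 0 1.31;0 0 -0.1 0 0 0 1.31;0 0 -0.1 0 0 0 1.31"

```text
time_s: 10.87
eef_pos: [538.1, 75.8, 124.6]
ee_rot: [0.001, 0.999, 0.037, 0.0]
force: [-2.3, -5.5, 2.8]
grip_width: 0.15
grip_force: 53.6
```

Run:
```python
from h import *
s=sense();print(s["time_s"],s["eef_pos"],s["ee_rot"],s["force"],2*np.arctan2(s["ee_rot"][2],s["ee_rot"][1]))
im=save("wrist","w6.png",1.5)
```

```text
10.8667 [538.10840382  75.82936819 124.64493792] [6.85990989e-04 9.99325077e-01 3.67257158e-02 3.76939817e-04] [-2.25210802 -5.47354857  2.82253803] 0.07346797571051629
```

View pics/w6.png

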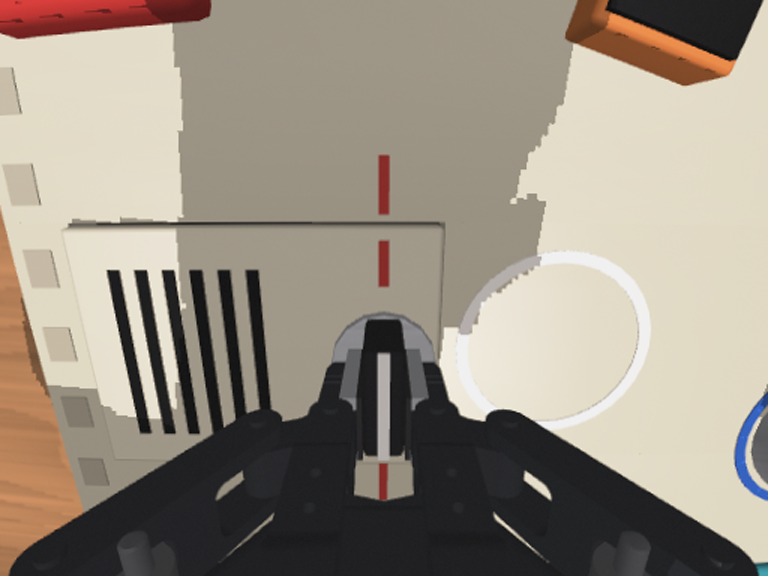

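The slot and both red marks are in one line at column 383. Pressing the panel down.

Request:
step_arm:
  commands: "0 0 0 0.2 0 0 0;0 0 0 0.4 0 0 0;0 0 0 0.6 0 0 0;0 0 0 0.8 0 0 0;0 0 0 0.9 0 0 0;0 0 0 0.9 0 0 0;0 0 0 0.9 0 0 0;0 0 0 0.9 0 0 0"

```text
time_s: 11.58
eef_pos: [538.2, 75.8, 116.5]
ee_rot: [0.001, 0.999, 0.037, 0.001]
force: [-5.5, -5.1, 11.0]
grip_width: 0.153
grip_force: 54.9
```

Request:
step_arm:
  commands: "0 0 0 0.06 0 0 0;0 0 0 0.06 0 0 0;0 0 0 0.06 0 0 0;0 0 0 0.06 0 0 0"

```text
time_s: 11.92
eef_pos: [538.2, 75.8, 116.4]
ee_rot: [0.001, 0.999, 0.037, 0.001]
force: [-8.3, -5.4, 16.3]
grip_width: 0.147
grip_force: 55.6
```

Run:
```python
from h import *
s=sense();print(s["time_s"],s["eef_pos"],s["force"])
im=save("wrist","w7.png",1.5)
```

```text
11.9167 [538.18385711  75.8464003  116.40795004] [-8.33326949 -5.38011699 16.34901954]
```

View pics/w7.png

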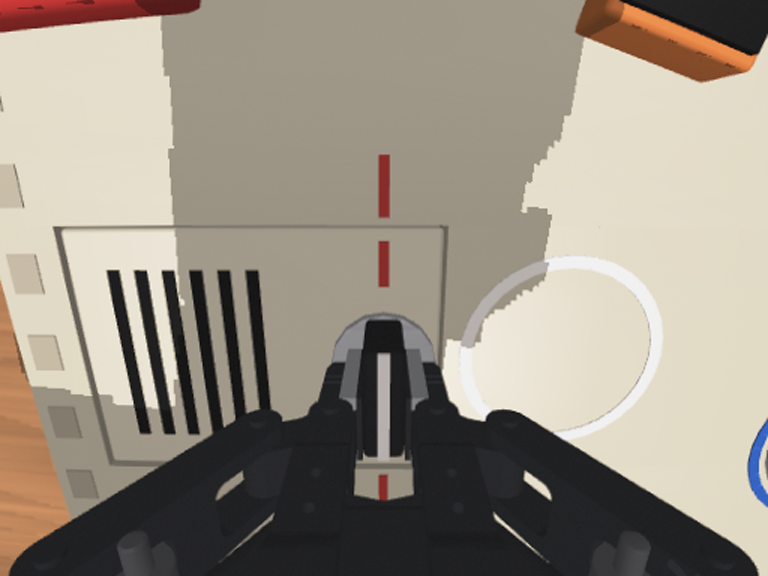

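The panel is down on its stop: force went up 5 N for only 0.1 mm of travel. The groove shows all round, and the slot is still aligned with the marks at column 383. Handing in.

```bash
python3 -c "
from rig import *
print(finish_job())"
```

```text
the job is handed in; nothing more can be done
None
```

The job is handed in: the pot stands in the blue ring, about 0.6 mm off centre; the fastener slot lines up with the red marks; and the arm is still holding the panel pressed against its stop.

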